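# Set the gap of a painting in its frame and fasten it

## Robot

A 6-joint arm with a two-finger parallel gripper is mounted at the origin on the work surface. World frame = base frame: x ahead of the robot, y to its left, z up, the work surface at z = 0. Lengths are in mm, angles in rad, forces in N, time in s.
With the tool pointing down it reaches from about 350 to 975 mm from the base axis. Payload 17.4 kg.
Tool frame: the origin (TCP) lies where the fingers leave the gripper's body, on its centre line; the fingertips stand 73 mm ahead of it and the grasp point (between the pads) lies 54 mm ahead of it; z points along the fingers, y is the line along which they close (so a half turn about z gives the same grasp; the last joint's range is limited). The gripper opens to 85 mm and grips with 20 to 120 N. Pads are 22 mm wide; open, the fingers measure 114 mm over their backs; the gripper's body (76 mm by 85 mm) begins 54 mm behind the grasp point. The pads swing forward as they close: fully open they stand 13 mm farther back than shut.
Start: joints at [-0.038, 0.116, 1.442, -0, 1.584, -0.038], TCP at [675.006, -0.009, 303.903] pointing down, gripper open.
Joint ranges: [-2.83, 2.83], [-0.83, 2.19], [0.07, 2.5], [-1.14, 4.28], [0.01, 3], [-2.97, 2.97]. Speed limits (rad/s): [1.89, 1.89, 2.22, 3.14, 3.14, 3.14].

## Interface

Orientations are given as a unit quaternion [w, x, y, z].
In Python, from station import monitor, imaging, bot, models gives the robot as it stands.
- The arm moves only by the tool servo_tool, never from a script. Its arguments are lists of equal length, an entry for each row: "offset": the shift along the tool's x, y, z in m, a list of three; "rotation": the turn, a rotation vector about the tool's x, y, z in degrees, a list of three; "claw": the opening, from -1 (shut) to 1 (fully open). A call has 1 to 12 rows; each row is the pose to reach, as a shift and turn from the pose commanded when the call began, along the tool's axes at that moment; what a row does not reach only later rows make up. A row lasts 1/10 s, in which the tool goes at most 50 mm and 8.59 degrees, less where a joint would pass 70% of its speed; a pose out of reach is approached as far as the arm can. A call with a gripper value outside its range is refused whole. The fingers move at their own pace and stop on an object; the grip force is fixed at half the most. Time passes only in rows, so rows that repeat a pose let the fingers close. It gives the time, the measured TCP pose, the force, the opening and the grip force at its end, in the units of the state.
- monitor.get_state(): the state, without advancing time (a new reading comes with each control period).
- imaging.read_camera(name): name is "scene" or "side" or "wrist"; returns a dict with "image" (420x560x3 uint8, red, green, blue), "z_map" (420x560 float32, mm along the optical axis (not along the pixel's ray), 0 where there is no reading), "fx", "fy", "cx", "cy" (pixels), "origin" and "rotation" of the camera in the world; the wrist camera has in their place "T_tool_cam" (4x4, takes a point from camera to tool coordinates, whose origin is the TCP and whose axes are the flange's). Camera axes: x right, y down, z forward; pixel columns grow to the right and rows downward; lengths in mm; the calibration is good to about 2 mm. A picture is of the moment at which its call begins: read the wrist's pose just before it.
- bot.job_done(): hands the job in; it is judged then, once.
Trained networks look in the newest picture that a camera, given by its name, has taken for a name from the list of things; names that differ only in an ending like _2 or _b are one class to them, and where a whole thing is asked for, a point or a joint stands for the part that bears it (a point fixed in the world has none). Each returns a list of dicts, best first, with "score" (0 to 1); they miss things now and then, are a little off and sometimes report something else, mostly with a low value. They report only what shows in the picture. A call takes as long as a camera call. They do not tell look-alikes from the thing itself.
- models.regions_of(camera, thing): "region" (420x560 bool, what is visible of it) and "box" ([left, top, right, bottom] in pixels, round what is visible of it).
The state is a dict: "time": time; "joints": joint angles; "qd": joint speeds; "joint_torque": joint torques, N m; "tool_pos": TCP position; "orientation": TCP orientation; "ft_force": force on the tool from outside, world axes, zero at the start; "moment": the same for the moment, N m; "opening": finger opening in mm; "gripper_force": force on a finger pad.
Only numpy, scipy, OpenCV 4.12 (cv2) and the standard library are available. Lean on these libraries where they do the work, as an engineer would, in place of code of your own. Each camera call takes 0.05 s, during which the arm holds its last target. There are 200 camera calls.

## Task

A painting lies loose, face down, in its frame and has slipped too close to the rail that carries the two turn buttons. Take the spacing gauge from the tool block and push its blade down into the gap between that rail and the painting, midway between the two buttons and along the rail, until its shoulder sits on the back of the frame, so that the blade sets the gap. Then swing both turn buttons square across the gap onto the painting and leave the gauge standing in place, without disturbing the other things.

Things in the scene. Friction and masses are not known exactly. Their poses are not given: they have to be found in the camera images.
- frame: Gilt frame lying face down, fixed, on 4 mm grey felt: 264 (x) x 304 (y) mm, plain wooden back up, 46 mm high, rails 46 mm wide. Origin: centre of its underside, z up. Central recess for the painting 172 (x) x 212 (y) mm, 26 mm deep from the back; its floor is a 16 mm wide ledge. Two turn buttons sit on the -x rail, the one nearest the robot.
- gap_edge (a point): Point on that rail's upper inner edge, midway between the two buttons: frame x -86, y 0, z 46 mm. Axes are the frame's: +x points across the gap towards the painting, y runs along the rail, z up from the frame's back.
- painting: Canvas on a wooden stretcher, loose, back up, 160 (x) x 200 (y) x 24 mm, about 0.45 kg, in the recess, its back 2 mm below the frame's; outer upper edges on +-x rounded 3 mm. Slides when pushed with a few N. Origin: centre of its underside. At the start the gap on the button side is 3 to 4.5 mm, on the far side the rest of 12 mm.
- painting_edge (a point): Middle of the stretcher's upper edge on the button side (painting x -80, y 0, z 24 mm). The gap is its x in the axes of gap_edge.
- gauge: Spacing gauge, 0.15 kg, standing blade down in a slot of the block. Steel blade 6 mm thick (x), 40 wide (y), 22 long, last 12 mm tapering to a 2 mm tip; steel shoulder 20 x 44 x 6 mm; flat dark wooden grip 14 thick (x), 34 wide (y), 46 high. Origin: centre of the shoulder's underside; tip at z -22, grip z 6 to 52 mm. Symmetric. Pushed down, its taper moves the painting to a 6 mm gap.
- scraper: Scraper standing in the other slot: thin blade, round turned pale wooden handle 26 mm thick, 66 mm high above the block. Origin on the block's top at its centre. Leave it there.
- block: Fixed wooden tool block 70 (x) x 170 (y) x 45 mm high, on the bench to the left or right of the frame; origin at the centre of its underside. Two slots 10 x 45 mm, 36 mm deep, along y, centred at y -42 and +42 mm, one holding the gauge and the other the scraper, shoulders resting on its top.
- button_left (a joint): Angle of the left (+y) turn button, rad: 0 lies along the rail pointing to +y (away from the middle), pi/2 points square across the gap over the painting. Starts between 0 and 0.5. No stop at pi/2; friction holds it where it is left. About 2 N at its end turns it.
- left_pivot (a point): Screw of the left button: frame x -104, y 62, z 52 mm (mid-height of the button). The button is a wooden bar 14 mm wide with round ends, 48 mm long overall, reaching 41 mm from the screw, its underside 1 mm and its top 11 mm above the frame's back.
- left_end (a point): Centre of the left button's round free end, 34 mm from the screw, at mid-height.
- button_right (a joint): Angle of the right (-y) turn button, rad, mirror image of the left: 0 along the rail pointing to -y, pi/2 square across the gap over the painting. Starts between 0 and 0.5. No stop at pi/2.
- right_pivot (a point): Screw of the right button: frame x -104, y -62, z 52 mm. Same button as the left.
- right_end (a point): Centre of the right button's round free end, 34 mm from the screw, at mid-height.
- colour_tray: Pine tray of small colour pots, 110 x 170 mm, 34 mm high, on the bench, on the other side of the frame from the block. Origin at the centre of its underside. Leave it alone.
- jar_a: Pigment jar, 42 mm across, 75 mm high, black cap, standing behind the frame on the left. Leave it alone.
- jar_b: The same kind of jar, behind on the right. Leave it alone.
There are look-alikes about, which are no part of the job. What is shaped like the gauge but red or turquoise is not meant.

How it is judged (in metres and radians):
On the way, in this order (a step that is already met when the one before it is completed fails the run):
1. the gauge stands in the gap, shoulder on the frame's back, midway between the buttons (z of gauge in the frame of gap_edge between -0.003 and 0.002 m and x of gauge in the frame of gap_edge between 0.001 and 0.006 m and y of gauge in the frame of gap_edge between -0.02 and 0.02 m and angle between gauge's own z axis and vertical below 0.1 rad and angle between the x axis of gauge and the x axis of frame, either way round below 0.1 rad), for 0.2 s.
2. both turn buttons are square across the gap (value of joint button_left between 1.27 and 1.87 rad and value of joint button_right between 1.27 and 1.87 rad), for 0.2 s.
At the end, for the whole second after the job is handed in: Gauge released, upright and in line with the rail (0.1 rad), shoulder within 2 mm of the frame's back, within 20 mm of midway between the buttons; gap 5 to 8 mm, painting flat; both buttons within 0.3 rad of square across the gap; all at rest (all of step 1 and all of step 2 and x of painting_edge in the frame of gap_edge between 0.005 and 0.008 m and angle between painting's own z axis and vertical below 0.03 rad and linear speed of each of gauge, painting below 0.02 m/s); the robot touches nothing.
It fails at once if the scraper is pulled out or tipped (distance of scraper from where it was at the start of the episode above 0.02 m or angle between scraper's own z axis and vertical above 0.35 rad).
It fails at once if the colour tray or a jar is shoved or tipped (distance of any of colour_tray, jar_a, jar_b from where it was at the start of the episode above 0.025 m or angle between any of jar_a, jar_b's own z axis and vertical above 0.4 rad).
It fails at once if the painting is lifted out of the recess (angle between painting's own z axis and vertical above 0.12 rad or z of painting in the frame of frame above 0.035 m).
It also fails if it takes over 61 s, if anything falls off the work surface, if the arm or the gripper's body presses on something with over 40 N, if the wrist force passes 120 N, or if a joint passes its speed limit or range.

## Working session

There is one attempt and no reset: what is moved stays moved. The work goes in short steps, Python scripts to look and compute and a tool call to move; the robot and the scene stay as the last step left them, time stands still between calls to the robot, and variables do not carry over. Pictures are saved under pics/ and viewed, at most 10 in all, crops included, and the job is handed in when it is done.

Besides the shell and the picture viewer there is one more tool, called after "Call:" by a JSON object that holds its "api" and its "payload". servo_tool: Moves the arm, as the interface text tells. Its arguments: {"type":"object","properties":{"offset":{"type":"array"},"rotation":{"type":"array"},"claw":{"type":"array"}},"required":["offset","rotation","claw"]}

```bash
ls; mkdir -p pics; cat > h.py <<'E'
import numpy as np, cv2
from station import monitor, imaging, bot, models
from scipy.spatial.transform import Rotation as R
def cam(name):
    s=monitor.get_state(); c=imaging.read_camera(name)
    if name=="wrist":
        q=s["orientation"]; T=np.eye(4); T[:3,:3]=R.from_quat([q[1],q[2],q[3],q[0]]).as_matrix(); T[:3,3]=s["tool_pos"]
        M=T@np.array(c["T_tool_cam"]); c["Rw"],c["o"]=M[:3,:3],M[:3,3]
    else:
        r=np.array(c["rotation"],float); c["o"]=np.array(c["origin"],float)
        c["Rw"]=r if r.shape==(3,3) else R.from_quat([r[1],r[2],r[3],r[0]]).as_matrix()
    z=c["z_map"]; v,u=np.mgrid[:z.shape[0],:z.shape[1]]
    P=np.dstack([(u-c["cx"])/c["fx"]*z,(v-c["cy"])/c["fy"]*z,z])
    c["P"]=P@c["Rw"].T+c["o"]; c["P"][z==0]=np.nan
    return c
def save(c,n,box=None,k=1):
    im=c["image"][:,:,::-1]
    if box: im=im[box[1]:box[3],box[0]:box[2]]
    cv2.imwrite("pics/"+n,cv2.resize(im,None,fx=k,fy=k,interpolation=cv2.INTER_CUBIC))
E
python3 - <<'E'
from h import *
for n in("scene","side"):
    c=cam(n); save(c,n+"0.png"); print(n,c["o"])
    for t in("gauge","scraper","block","frame","painting","button_left","colour_tray","jar_a"):
        for r in models.regions_of(n,t)[:4]:
            m=r["region"]; p=c["P"][m]; print(t,round(r["score"],2),np.round(r["box"]),np.round(np.nanmedian(p,0)),"top",np.round(np.nanpercentile(p[:,2],97)))
E
```

```text
pics
scene [1019.07749716  300.76816631  870.84606251]
gauge 0.95 [451. 284. 487. 303.] [504. 528.  16.] top 22.0
gauge 0.94 [405. 216. 428. 238.] [381. 363.  16.] top 22.0
gauge 0.82 [419. 244. 437. 268.] [495. 407.  77.] top 99.0
scraper 0.52 [378. 231. 400. 252.] [497. 324.  82.] top 113.0
block 0.74 [363. 229. 441. 289.] [512. 367.  45.] top 49.0
frame 0.94 [170. 176. 340. 311.] [675.  69.  50.] top 54.0
painting 0.69 [201. 189. 307. 273.] [599.  18.  47.] top 51.0
button_left 0.56 [242. 182. 257. 188.] [499. -56.  61.] top 64.0
button_left 0.4 [294. 207. 311. 215.] [502.  97.  61.] top 66.0
colour_tray 0.67 [129. 128. 196. 176.] [ 490. -357.   26.] top 36.0
jar_a 0.91 [334. 296. 356. 330.] [699. 295.  73.] top 78.0
jar_a 0.61 [115. 186. 134. 214.] [ 679. -324.   53.] top 77.0
side [  419.71831519 -1069.89396649  1124.2847351 ]
gauge 0.7 [200. 152. 224. 171.] [378. 357.  15.] top 22.0
gauge 0.67 [235. 122. 253. 132.] [507. 530.  15.] top 23.0
gauge 0.44 [237. 181. 358. 276.] [594. -64.  49.] top 56.0
gauge 0.41 [238. 126. 243. 143.] [489. 396.  90.] top 102.0
scraper 0.72 [238. 141. 250. 160.] [493. 317.  79.] top 113.0
block 0.8 [232. 133. 261. 175.] [486. 316.  44.] top 51.0
frame 0.89 [237. 180. 351. 278.] [593. -63.  49.] top 56.0
painting 0.61 [263. 193. 325. 253.] [597.  19.  47.] top 53.0
button_left 0.48 [253. 199. 257. 205.] [501.  91.  63.] top 66.0
button_left 0.25 [262. 192. 325. 249.] [597.  19.  47.] top 53.0
colour_tray 0.98 [236. 306. 298. 379.] [ 481. -363.   27.] top 38.0
jar_a 0.89 [335. 306. 356. 337.] [ 673. -348.   52.] top 78.0
jar_a 0.65 [300. 155. 313. 172.] [698. 277.  35.] top 280.0
jar_a 0.65 [237. 181. 354. 276.] [591. -64.  49.] top 56.0
```

View pics/scene0.png

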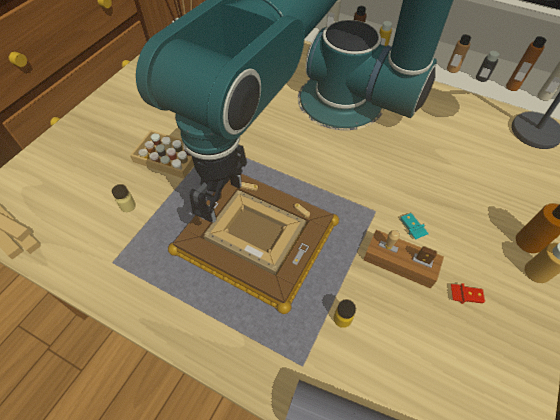

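```bash
python3 - <<'E'
from h import *
c=cam("scene"); save(c,"crop0.png",(350,190,500,310),5)
s=monitor.get_state(); print(s["tool_pos"],s["orientation"],s["opening"],s["time"])
w=imaging.read_camera("wrist"); print(np.round(w["T_tool_cam"],3),w["fx"])
E
```

```text
[ 6.75010975e+02 -1.65392361e-02  3.03892282e+02] [ 9.86546516e-06  7.07111092e-01  7.07102471e-01 -1.47199227e-05] 85.73123704368207 0.95
[[ 1.0000e-03 -9.5900e-01 -2.8400e-01  7.1699e+01]
 [ 1.0000e+00  0.0000e+00  1.0000e-03  3.5100e-01]
 [-1.0000e-03 -2.8400e-01  9.5900e-01 -6.9602e+01]
 [ 0.0000e+00  0.0000e+00  0.0000e+00  1.0000e+00]] 363.5467596316246
```

View pics/crop0.png

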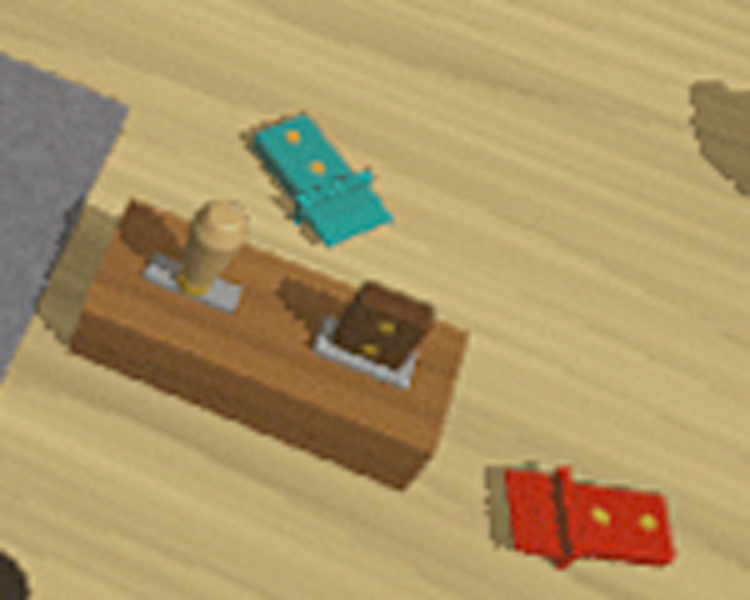

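The things that could be taken for the gauge are the turquoise piece at (414,225), the red piece at (467,293), the scraper with its round pale handle at (392,240), and the dark flat grip standing in the block at (426,256). The close crop shows the dark flat grip with a steel shoulder, so that one is the gauge. Next I look at the frame from above.

Call:
{"api": "servo_tool", "payload": {"offset": [[0.02,-0.04,-0.02],[0.02,-0.08,-0.04],[0.02,-0.115,-0.046],[0.02,-0.115,-0.046],[0.02,-0.115,-0.046]], "rotation": [[0,0,0],[0,0,0],[0,0,0],[0,0,0],[0,0,0]], "claw": [1,1,1,1,1]}}

```text
time: 1.5
tool_pos: [559.8, 20.0, 350.6]
orientation: [0.001, 0.707, 0.707, 0.001]
ft_force: [0.7, -0.8, -0.2]
opening: 85.7
gripper_force: 0.0
```

```bash
python3 - <<'E'
from h import *
c=cam("wrist"); save(c,"w1.png"); np.save("w1.npy",c["P"])
print(np.round(monitor.get_state()["tool_pos"]))
for t in("frame","painting","button_left","left_end"):
    for r in models.regions_of("wrist",t)[:4]:
        m=r["region"]; p=c["P"][m]; print(t,round(r["score"],2),np.round(r["box"]),np.round(np.nanmedian(p,0)),"top",np.round(np.nanpercentile(p[:,2],97)))
E
```

```text
[560.  20. 350.]
frame 0.96 [174.   3. 477. 311.] [594.  77.  49.] top 53.0
painting 0.56 [235.  82. 402. 274.] [597.  24.  47.] top 49.0
button_left 0.97 [211.  74. 232. 128.] [502.  97.  60.] top 62.0
left_end 0.97 [206.  76. 236. 128.] [502.  97.  60.] top 62.0
left_end 0.47 [175.   3. 476. 313.] [594.  77.  49.] top 54.0
```

View pics/w1.png

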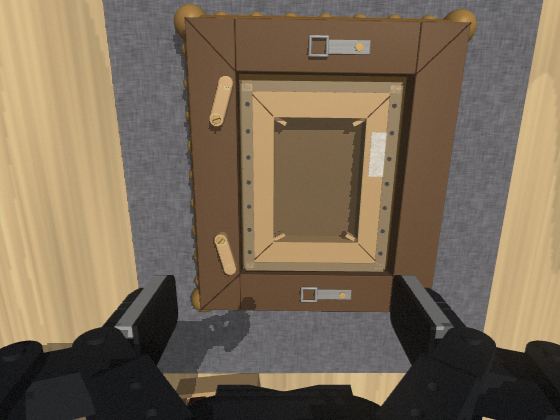

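```bash
python3 - <<'E'
from h import *
c=cam("wrist"); im=c["image"].astype(int); P=c["P"]
for v in(140,170,200,220):
    print(v,[(u,int(im[v,u].sum()),round(float(P[v,u,2])),round(float(P[v,u,0]))) for u in range(230,256,1)])
save(c,"w1b.png",(165,60,265,290),2.6)
for (u,v,z) in((216,121,61),(222,240,61)):
    d=c["Rw"]@np.array([(u-c["cx"])/c["fx"],(v-c["cy"])/c["fy"],1]); print(np.round(c["o"]+d*(z-c["o"][2])/d[2],1))
E
```

```text
140 [(230, 264, 50, 508), (231, 254, 49, 508), (232, 252, 50, 509), (233, 259, 50, 511), (234, 258, 50, 511), (235, 247, 50, 512), (236, 202, 48, 513), (237, 133, 44, 514), (238, 113, 35, 514), (239, 124, 28, 514), (240, 193, 46, 517), (241, 307, 47, 518), (242, 353, 47, 519), (243, 377, 48, 520), (244, 381, 48, 521), (245, 380, 49, 522), (246, 372, 49, 523), (247, 377, 49, 524), (248, 379, 48, 525), (249, 376, 48, 526), (250, 377, 48, 527), (251, 383, 49, 528), (252, 390, 48, 529), (253, 458, 48, 530), (254, 465, 47, 531), (255, 460, 47, 532)]
170 [(230, 247, 50, 506), (231, 261, 49, 507), (232, 251, 50, 508), (233, 250, 50, 509), (234, 244, 48, 510), (235, 255, 49, 511), (236, 232, 51, 513), (237, 141, 48, 513), (238, 126, 42, 513), (239, 102, 32, 513), (240, 148, 23, 513), (241, 259, 45, 517), (242, 327, 49, 518), (243, 358, 48, 519), (244, 377, 48, 520), (245, 371, 48, 521), (246, 372, 49, 523), (247, 369, 48, 523), (248, 372, 49, 525), (249, 373, 48, 525), (250, 368, 49, 527), (251, 375, 48, 528), (252, 374, 49, 529), (253, 432, 49, 530), (254, 462, 47, 531), (255, 459, 47, 532)
[... 443 characters left out ...]
26), (251, 370, 49, 527), (252, 371, 49, 528), (253, 404, 48, 529), (254, 447, 47, 530), (255, 456, 47, 531)]
220 [(230, 242, 49, 504), (231, 249, 50, 505), (232, 240, 49, 506), (233, 254, 50, 507), (234, 246, 49, 508), (235, 245, 49, 509), (236, 241, 50, 511), (237, 232, 51, 512), (238, 149, 48, 512), (239, 125, 40, 512), (240, 108, 32, 512), (241, 143, 23, 513), (242, 245, 45, 516), (243, 325, 48, 518), (244, 355, 48, 519), (245, 367, 48, 520), (246, 372, 49, 521), (247, 362, 47, 522), (248, 367, 48, 523), (249, 360, 48, 524), (250, 365, 48, 525), (251, 363, 47, 526), (252, 360, 48, 527), (253, 388, 48, 528), (254, 446, 46, 529), (255, 455, 47, 530)]
[496.5  77.7  61. ]
[496.5 -43.3  61. ]
```

View pics/w1b.png

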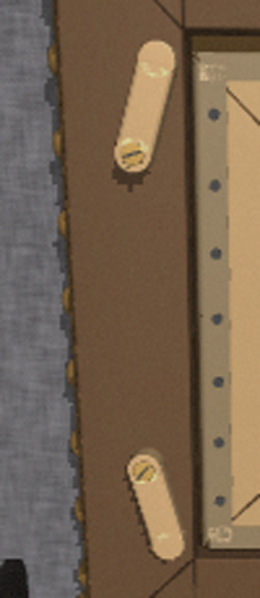

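```bash
cat >> h.py <<'E'
def ray(c,u,v,z):
    d=c["Rw"]@np.array([(u-c["cx"])/c["fx"],(v-c["cy"])/c["fy"],1]); return c["o"]+d*(z-c["o"][2])/d[2]
def edge(c,v0,v1,u0,u1,th=190):
    im=c["image"].astype(int).sum(2); pts=[];g=[]
    for v in range(v0,v1):
        r=im[v]
        for u in range(u0,u1):
            if r[u]>=th>r[u+1]:
                pts.append(ray(c,u+(r[u]-th)/(r[u]-r[u+1]),v,50)); break
    p=np.array(pts); f=np.polyfit(p[:,1],p[:,0],1); k=abs(np.polyval(f,p[:,1])-p[:,0])<1.; f=np.polyfit(p[k,1],p[k,0],1)
    return f,np.std(np.polyval(f,p[k,1])-p[k,0]),k.sum()
E
python3 - <<'E'
from h import *
c=cam("wrist"); P=c["P"]; im=c["image"].astype(int).sum(2)
f,sd,n=edge(c,130,230,228,248); print("edge x=a*y+b",f,sd,n)
L=ray(c,216.2,118.8,61);Rr=ray(c,220.4,240.8,61); print("screws",L,Rr,np.linalg.norm(L-Rr))
# recess y ends: from columns over painting, top rail / bottom rail transition
for u in(280,330,380):
    print(u,[(v,int(im[v,u]),round(float(P[v,u,1]),1),round(float(P[v,u,2]))) for v in list(range(68,86))]); print([(v,int(im[v,u]),round(float(P[v,u,1]),1),round(float(P[v,u,2]))) for v in range(262,280)])
yaw=-np.arctan(f[0]); ex=np.array([np.cos(yaw),np.sin(yaw)]); ey=np.array([-ex[1],ex[0]]); m=(L+Rr)[:2]/2
print("yaw",yaw,"gap_edge via screws",m+18*ex,"edge x there",np.polyval(f,(m+18*ex)[1]))
for t in("button_left",):
  for r in models.regions_of("wrist",t)[:4]:
    p=P[r["region"]]; p=p[(p[:,2]>56)&(p[:,2]<66)][:,:2]; cc,wh,a=cv2.minAreaRect(p.astype(np.float32)); print(r["score"],cc,wh,a)
E
```

```text
edge x=a*y+b [1.69948379e-02 5.12637755e+02] 0.13693958637962383 100
screws [496.75061237  79.78755569  61.        ] [494.72906685 -44.20145392  61.        ] 124.00548838880415
280 [(68, 248, 126.0, 50), (69, 250, 125.2, 49), (70, 252, 124.2, 50), (71, 165, 123.3, 50), (72, 106, 122.8, 46), (73, 119, 122.9, 34), (74, 150, 122.7, 24), (75, 178, 121.8, 23), (76, 182, 120.9, 23), (77, 178, 119.9, 23), (78, 177, 118.9, 25), (79, 181, 118.0, 23), (80, 278, 117.0, 24), (81, 390, 114.5, 48), (82, 391, 113.6, 48), (83, 392, 112.7, 48), (84, 391, 111.8, 48), (85, 386, 110.9, 48)]
[(262, 402, -74.3, 48), (263, 376, -74.9, 49), (264, 361, -77.2, 47), (265, 357, -78.1, 47), (266, 362, -78.5, 49), (267, 367, -80.0, 48), (268, 361, -80.9, 49), (269, 365, -82.8, 48), (270, 364, -84.1, 47), (271, 183, -89.5, 39), (272, 170, -88.9, 42), (273, 158, -89.0, 45), (274, 165, -89.5, 46), (275, 237, -89.9, 48), (276, 242, -89.8, 51), (277, 242, -91.6, 50), (278, 232, -93.6, 48), (279, 227, -94.5, 49)]
330 [(68, 254, 125.9, 51), (69, 259, 125.0, 51), (70, 266, 124.3, 49), (71, 243, 123.3, 51), (72, 153, 122.
[... 1028 characters left out ...]
93, 113.7, 48), (83, 394, 112.8, 49), (84, 393, 111.9, 49), (85, 401, 110.9, 49)]
[(262, 366, -73.9, 48), (263, 366, -75.1, 48), (264, 456, -76.0, 49), (265, 391, -77.6, 48), (266, 422, -78.9, 48), (267, 401, -79.8, 49), (268, 445, -81.8, 47), (269, 457, -82.0, 49), (270, 369, -83.9, 48), (271, 370, -84.9, 48), (272, 215, -91.1, 38), (273, 162, -91.3, 40), (274, 152, -90.7, 44), (275, 165, -90.8, 46), (276, 170, -91.3, 47), (277, 248, -92.1, 48), (278, 234, -93.3, 48), (279, 233, -93.9, 50)]
yaw -0.016993202021931223 gap_edge via screws [513.73724075  17.48718797] edge x there 512.9349464453746
0.9 (501.1683044433594, 95.8963394165039) (46.820335388183594, 14.11771297454834) 72.9668197631836
```

Call:
{"api": "servo_tool", "payload": {"offset": [[0.05,-0.01,0],[0.1,-0.02,0],[0.15,-0.03,0],[0.2,-0.04,0],[0.25,-0.05,0],[0.3,-0.055,0],[0.35,-0.06,0],[0.38,-0.065,0],[0.385,-0.065,0],[0.385,-0.065,0],[0.385,-0.065,0]], "rotation": [[0,0,0],[0,0,0],[0,0,0],[0,0,0],[0,0,0],[0,0,0],[0,0,0],[0,0,0],[0,0,0],[0,0,0],[0,0,0]], "claw": [1,1,1,1,1,1,1,1,1,1,1]}}

```text
time: 3.0
tool_pos: [495.3, 404.3, 349.8]
orientation: [0.0, 0.707, 0.707, -0.0]
ft_force: [0.6, -0.1, -0.2]
opening: 85.5
gripper_force: 0.0
```

```bash
python3 - <<'E'
from h import *
c=cam("wrist"); P=c["P"]; save(c,"w2.png")
for t in("gauge","scraper","block"):
  for r in models.regions_of("wrist",t)[:4]:
    p=P[r["region"]]; print(t,round(r["score"],2),np.round(r["box"]),np.round(np.nanmedian(p,0)),np.round(np.nanpercentile(p[:,2],97)))
z=P[...,2]; near=np.hypot(P[...,0]-495,P[...,1]-405)<130
for lo,hi,n in((92,108,"grip top"),(42,48,"block top"),(48.5,56,"shoulders"),(109,116,"scraper top")):
    m=(near&(z>lo)&(z<hi)).astype(np.uint8); k,lab,st,ct=cv2.connectedComponentsWithStats(m)
    for i in range(1,k):
        if st[i,4]>40:
            p=P[lab==i]; q=cv2.minAreaRect(p[:,:2].astype(np.float32)); print(n,st[i,4],np.round(np.median(p,0),1),np.round(q[0],1),np.round(q[1],1),round(q[2],1),st[i,:4])
E
```

```text
gauge 0.86 [266. 154. 290. 202.] [491. 413.  95.] 97.0
gauge 0.63 [263.   8. 320.  93.] [502. 528.  14.] 20.0
gauge 0.6 [153. 175. 214. 238.] [381. 366.  14.] 20.0
scraper 0.58 [265. 228. 294. 282.] [492. 331. 101.] 111.0
block 0.96 [242. 126. 311. 287.] [491. 375.  45.] 46.0
block 0.44 [375. 405. 383. 406.] [618. 115.  45.] 48.0
grip top 551 [490.1 408.2  96.3] [490.1 407.5] [14.  33.4] 1.6 [269 166  17  37]
grip top 293 [492.7 331.5 103.1] [492.7 325.4] [21.  24.8] 76.9 [267 257  27  26]
block top 8066 [491.4 373.3  44.6] [491.2 364.9] [ 70.1 170.7] 1.7 [242 132  71 154]
shoulders 253 [496.5 422.3  50.6] [489.8 407.5] [19.5 43.7] 0.2 [268 154  20  43]
shoulders 141 [492.2 335.3  49.2] [491.7 336.2] [15.3 18.5] 3.3 [273 232  15  19]
scraper top 228 [492.7 323.9 110.4] [492.7 324.3] [16.7 16.9] 89.4 [271 267  19  17]
```

View pics/w2.png

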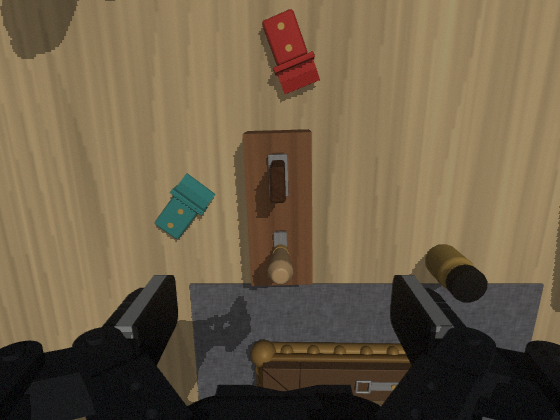

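Call:
{"api": "servo_tool", "payload": {"offset": [[0.003,-0.005,0.04],[0.003,-0.005,0.08],[0.003,-0.005,0.12],[0.003,-0.005,0.15],[0.003,-0.005,0.18],[0.003,-0.005,0.205],[0.003,-0.005,0.219],[0.003,-0.005,0.219],[0.003,-0.005,0.219]], "rotation": [[0,0,-1.5],[0,0,-1.5],[0,0,-1.5],[0,0,-1.5],[0,0,-1.5],[0,0,-1.5],[0,0,-1.5],[0,0,-1.5],[0,0,-1.5]], "claw": [1,1,1,1,1,1,1,1,1]}}

```text
time: 4.1
tool_pos: [490.4, 408.0, 132.1]
orientation: [0.0, 0.698, 0.716, 0.001]
ft_force: [0.3, -0.8, 1.1]
opening: 85.3
gripper_force: 0.0
```

Call:
{"api": "servo_tool", "payload": {"offset": [[0,0,0],[0,0,0],[0,0,0],[0,0,0],[0,0,0],[0,0,0],[0,0,0],[0,0,0],[0,0,0],[0,0,0]], "rotation": [[0,0,0],[0,0,0],[0,0,0],[0,0,0],[0,0,0],[0,0,0],[0,0,0],[0,0,0],[0,0,0],[0,0,0]], "claw": [-1,-1,-1,-1,-1,-1,-1,-1,-1,-1]}}

```text
time: 5.1
tool_pos: [490.1, 408.0, 131.2]
orientation: [0.0, 0.698, 0.716, 0.0]
ft_force: [-0.7, -0.1, 5.4]
opening: 13.3
gripper_force: 59.0
```

Call:
{"api": "servo_tool", "payload": {"offset": [[0,0,-0.02],[0,0,-0.06],[0,0,-0.1],[-0.03,0,-0.12],[-0.075,0.002,-0.12],[-0.12,0.004,-0.12],[-0.165,0.006,-0.12],[-0.21,0.008,-0.12],[-0.255,0.01,-0.12],[-0.3,0.012,-0.12],[-0.345,0.014,-0.12],[-0.38,0.016,-0.12]], "rotation": [[0,0,0],[0,0,0],[0,0,0],[0,0,0],[0,0,0],[0,0,1],[0,0,2.5],[0,0,2.5],[0,0,2.5],[0,0,2.5],[0,0,2.5],[0,0,2.5]], "claw": [-1,-1,-1,-1,-1,-1,-1,-1,-1,-1,-1,-1]}}

```text
time: 6.3
tool_pos: [515.6, 26.3, 250.5]
orientation: [-0.0, 0.714, 0.701, -0.0]
ft_force: [1.0, 0.2, -1.3]
opening: 13.5
gripper_force: 58.7
```

Call:
{"api": "servo_tool", "payload": {"offset": [[-0.01,0,0.03],[-0.01,0,0.06],[-0.01,0,0.075],[-0.01,0,0.075],[-0.01,0,0.075],[-0.01,0,0.075]], "rotation": [[0,0,0],[0,0,0],[0,0,0],[0,0,0],[0,0,0],[0,0,0]], "claw": [-1,-1,-1,-1,-1,-1]}}

```text
time: 6.9
tool_pos: [516.3, 18.9, 177.5]
orientation: [0.001, 0.713, 0.701, 0.001]
ft_force: [0.7, -0.1, -1.2]
opening: 12.8
gripper_force: 58.7
```

```bash
python3 - <<'E'
from h import *
c=cam("wrist"); P=c["P"]; save(c,"w3.png",(130,60,430,285),2.6)
s=monitor.get_state(); print(np.round(s["tool_pos"],1),np.round(s["orientation"],4))
for r in models.regions_of("wrist","gauge")[:3]:
    p=P[r["region"]]; print("g",round(r["score"],2),np.round(r["box"]),np.round(np.nanmedian(p,0),1))
np.save("w3.npy",P)
E
```

```text
[516.3  18.8 177.4] [7.000e-04 7.131e-01 7.011e-01 7.000e-04]
g 0.62 [261. 213. 304. 375.] [517.   31.  141.5]
g 0.39 [279.  52. 560. 382.] [606.9  45.4  47. ]
```

View pics/w3.png

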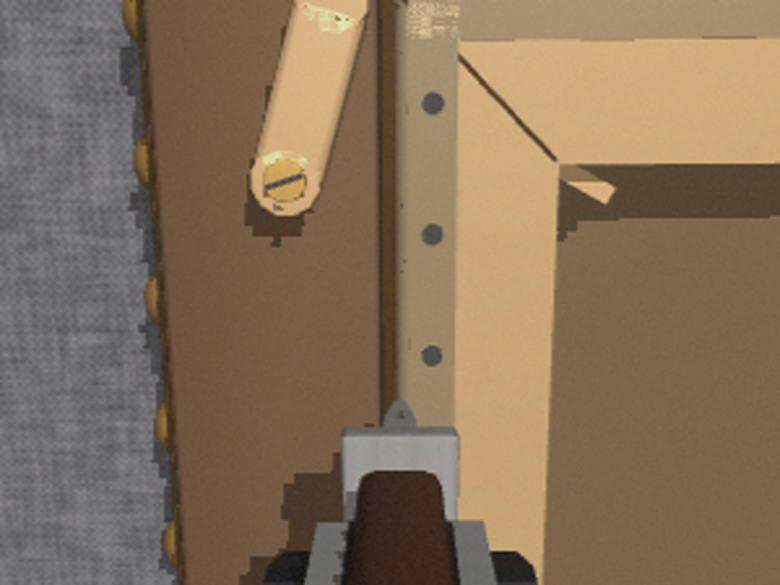

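The picture shows the gauge upright in the fingers. Its blade tip is at about (284,215), the shoulder spans columns 262 to 306, and the gap runs along columns 276 to 283, just to the left of the tip.

```bash
python3 - <<'E'
from h import *
c=cam("wrist"); P=c["P"]; im=c["image"].astype(int).sum(2)
f,sd,n=edge(c,90,205,262,290); print("edge",f,sd,n,"x at 18:",np.polyval(f,18))
z=P[...,2]
m=(z>92)&(z<101)&(abs(P[...,0]-516)<16)&(abs(P[...,1]-30)<25)
q=cv2.minAreaRect(P[m][:,:2].astype(np.float32)); print("shoulder",m.sum(),np.round(np.median(P[m],0),1),q, P[m][:,0].min(),P[m][:,0].max(),P[m][:,1].max())
for v in range(210,226,2):
    k=(z[v]>60)&(z[v]<101)&(abs(P[v,:,0]-516)<14); 
    if k.any(): print(v,np.flatnonzero(k)[[0,-1]],np.round(P[v,k][[0,-1]],1).tolist())
g=np.array([[u,*P[v,u]] for v in(120,150,180) for u in range(272,292)]); print(np.round(g.reshape(3,20,4)[1:],1).tolist())
E
```

```text
edge [1.82592930e-02 5.12287157e+02] 0.0303036485267869 115 x at 18: 512.6158246990223
shoulder 1032 [517.   36.   96.5] ((517.0111083984375, 32.026737213134766), (16.478111267089844, 19.908870697021484), 88.57982635498047) 506.93922533612283 527.1146403006173 40.326223568411066
214 [281 285] [[516.0, 37.8, 69.7], [518.0, 37.7, 69.4]]
216 [280 286] [[515.5, 37.9, 73.4], [518.5, 38.0, 73.7]]
218 [279 287] [[515.0, 37.2, 74.5], [519.0, 37.7, 76.2]]
220 [278 289] [[514.6, 37.8, 79.6], [519.9, 37.9, 80.3]]
222 [277 289] [[514.2, 37.9, 83.2], [519.8, 37.8, 83.1]]
224 [263 304] [[508.1, 40.2, 92.9], [526.4, 39.7, 92.3]]
[[[272.0, 511.6, 67.8, 49.1], [273.0, 512.1, 67.7, 48.4], [274.0, 512.7, 67.8, 48.9], [275.0, 513.2, 67.7, 48.5], [276.0, 513.6, 67.1, 43.5], [277.0, 513.9, 64.9, 24.1], [278.0, 514.5, 64.9, 24.2], [279.0, 515.1, 64.8, 23.4], [280.0, 515.7, 64.7, 22.9], [281.0, 516.3, 64.7, 23.0], [282.0, 517.0, 67.2, 45.1], [283.0, 517.5, 67.4, 46.3], [284.0, 518.1, 67.4, 46.9], [285.0, 518.6, 67.5, 47.5], [286.0, 519.2, 67.5, 47.7], [287.0, 519.7, 67.5, 47.4], [288.0, 520.2, 67.5, 48.0], [289.0, 520.8, 67.4, 47.0], [290.0, 521.3, 67.7, 49.2], [291.0, 521.9, 67.5, 48.3]], [[272.0, 511.2, 51.4, 49.3], [273.0, 511.8, 51.5, 49.6], [274.0, 512.3, 51.6, 50.3], [275.0, 512.9, 51.5, 49.8], [276.0, 513.4, 51.1, 47.6], [277.0, 513.4, 46.0, 22.3], [278.0, 514.1, 46.4, 24.0], [279.0, 514.7, 46.3, 23.5], [280.0, 515.3, 46.1, 22.8], [281.0, 516.0, 46.1, 22.8], [282.0, 516.7, 50.7, 46.3], [283.0, 517.3, 50.9, 47.4], [284.0, 517.8, 51.2, 48.8], [285.0, 518.4, 51.0, 47.7], [286.0, 518.9, 50.9, 47.2], [287.0, 519.5, 51.1, 48.6], [288.0, 520.0, 51.1, 48.6], [289.0, 520.6, 51.1, 48.4], [290.0, 521.1, 50.9, 47.7], [291.0, 521.7, 51.2, 48.9]]]
```

Call:
{"api": "servo_tool", "payload": {"offset": [[0,-0.001,0.005],[0,-0.001,0.012],[0,-0.001,0.018],[0,-0.001,0.022],[0,-0.001,0.022]], "rotation": [[0,0,0],[0,0,0],[0,0,0],[0,0,0],[0,0,0]], "claw": [-1,-1,-1,-1,-1]}}

```text
time: 7.55
tool_pos: [514.6, 18.6, 153.0]
orientation: [-0.0, 0.713, 0.701, -0.0]
ft_force: [-0.2, 0.0, -0.7]
opening: 13.2
gripper_force: 58.6
```

```bash
python3 - <<'E'
from h import *
c=cam("wrist"); P=c["P"]; z=P[...,2]
s=monitor.get_state(); print(np.round(s["tool_pos"],1),np.round(s["ft_force"],1))
f,sd,n=edge(c,60,190,255,290); print("edge at 38",np.polyval(f,38),sd,n)
m=(z>66)&(z<82)&(abs(P[...,0]-516)<16)&(abs(P[...,1]-35)<8); print("shoulder x",P[m][:,0].min(),P[m][:,0].max(),np.median(z[m]),P[m][:,1].max())
E
```

```text
[514.7  18.6 153.5] [-0.1  0.3 -2.2]
edge at 38 512.9761145172469 0.034999354555146675 130
shoulder x 505.0799318605294 525.2859779545861 72.39033690907308 40.16207181124613
```

Call:
{"api": "servo_tool", "payload": {"offset": [[0,0.0003,0.003],[0,0.0006,0.006],[0,0.0008,0.009],[0,0.0008,0.011],[0,0.0008,0.012]], "rotation": [[0,0,0],[0,0,0],[0,0,0],[0,0,0],[0,0,0]], "claw": [-1,-1,-1,-1,-1]}}

```text
time: 8.1
tool_pos: [515.6, 18.6, 142.3]
orientation: [-0.0, 0.713, 0.701, -0.0]
ft_force: [-4.6, 0.9, 4.7]
opening: 13.5
gripper_force: 59.9
```

Call:
{"api": "servo_tool", "payload": {"offset": [[0,0,0.002],[0,0,0.004],[0,0,0.005],[0,0,0.006],[0,0,0.006]], "rotation": [[0,0,0],[0,0,0],[0,0,0],[0,0,0],[0,0,0]], "claw": [-1,-1,-1,-1,-1]}}

```text
time: 8.6
tool_pos: [515.6, 18.5, 136.1]
orientation: [-0.0, 0.713, 0.701, -0.0]
ft_force: [-4.0, 0.6, 4.1]
opening: 13.4
gripper_force: 59.5
```

```bash
python3 - <<'E'
from h import *
c=cam("wrist"); P=c["P"]; z=P[...,2]
s=monitor.get_state(); print(np.round(s["tool_pos"],1),np.round(s["ft_force"],1))
f,sd,n=edge(c,60,180,255,290); print("edge at 38",np.polyval(f,38),sd,n)
m=(z>52.5)&(z<66)&(abs(P[...,0]-516)<16)&(abs(P[...,1]-35)<8); print("shoulder x",P[m][:,0].min(),P[m][:,0].max(),np.median(z[m]),P[m][:,1].max())
E
```

```text
[515.6  18.6 136.1] [-5.5 -1.   4.7]
edge at 38 513.029716425275 0.03144147313568315 120
shoulder x 506.2477200323294 526.0158210604073 55.53020880897684 40.269125687531634
```

Call:
{"api": "servo_tool", "payload": {"offset": [[0,0,0.0005],[0,0,0.001],[0,0,0.001],[0,0,0.001]], "rotation": [[0,0,0],[0,0,0],[0,0,0],[0,0,0]], "claw": [-1,-1,-1,-1]}}

```text
time: 9.05
tool_pos: [515.7, 18.6, 136.1]
orientation: [0.0, 0.713, 0.701, 0.0]
ft_force: [-10.5, 0.1, 16.2]
opening: 13.4
gripper_force: 61.3
```

Call:
{"api": "servo_tool", "payload": {"offset": [[0,0,0],[0,0,0],[0,0,0],[0,0,0],[0,0,0],[0,0,-0.02],[0,0,-0.05],[0,0,-0.09],[0,0,-0.12],[0,0,-0.12],[0,0,-0.12]], "rotation": [[0,0,0],[0,0,0],[0,0,0],[0,0,0],[0,0,0],[0,0,0],[0,0,0],[0,0,0],[0,0,0],[0,0,0],[0,0,0]], "claw": [0,0,0,0,0,0,0,0,0,0,0]}}

```text
time: 10.15
tool_pos: [515.7, 18.5, 255.1]
orientation: [0.0, 0.713, 0.701, 0.0]
ft_force: [-0.4, 0.5, -0.8]
opening: 42.4
gripper_force: 0.0
```

```bash
python3 - <<'E'
from h import *
c=cam("wrist"); P=c["P"]; z=P[...,2]; save(c,"w4.png")
s=monitor.get_state(); print(np.round(s["tool_pos"],1),np.round(s["ft_force"],1),s["opening"])
f,sd,n=edge(c,90,180,240,290); print("edge",f,sd,n)
near=(abs(P[...,0]-516)<16)&(abs(P[...,1]-18)<30)
for lo,hi in((53,60),(96,106)):
    m=near&(z>lo)&(z<hi); p=P[m]; print(m.sum(),np.median(z[m]),cv2.minAreaRect(p[:,:2].astype(np.float32)))
print([(u,np.round(P[150,u],1).tolist()) for u in range(255,290)])
for r in models.regions_of("wrist","button_left")[:4]:
    p=P[r["region"]]; p=p[(p[:,2]>56)&(p[:,2]<66)][:,:2]; print(r["score"],r["box"],cv2.minAreaRect(p.astype(np.float32)))
E
```

```text
[515.4  18.6 254.1] [-0.  -0.2 -0.6] 43.07083263671228Traceback (most recent call last):
  File "<stdin>", line 4, in <module>
  File "h.py", line 29, in edge
    p=np.array(pts); f=np.polyfit(p[:,1],p[:,0],1); k=abs(np.polyval(f,p[:,1])-p[:,0])<1.; f=np.polyfit(p[k,1],p[k,0],1)
                                                                                             ~~~~~~~~~~^^^^^^^^^^^^^^^^^
    raise TypeError("expected non-empty vector for x")
TypeError: expected non-empty vector for x
```

View pics/w4.png

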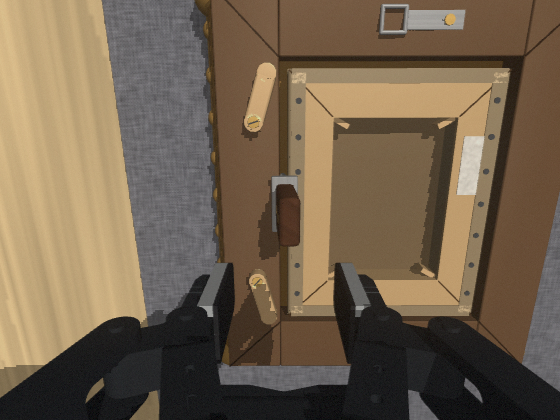

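Call:
{"api": "servo_tool", "payload": {"offset": [[0.04,-0.02,0],[0.08,-0.04,0],[0.089,-0.046,0],[0.089,-0.046,0.03],[0.089,-0.046,0.06],[0.089,-0.046,0.09],[0.089,-0.046,0.09],[0.089,-0.046,0.09]], "rotation": [[0,0,0],[0,0,0],[0,0,0],[0,0,0],[0,0,0],[0,0,0],[0,0,0],[0,0,0]], "claw": [-1,-1,-1,-1,-1,-1,-1,-1]}}

```text
time: 11.0
tool_pos: [471.0, 108.1, 164.8]
orientation: [-0.0, 0.713, 0.701, -0.001]
ft_force: [0.9, -0.2, 0.7]
opening: -0.1
gripper_force: 0.0
```

```bash
python3 - <<'E'
from h import *
c=cam("wrist"); P=c["P"]; z=P[...,2]; save(c,"w5.png")
s=monitor.get_state(); t=np.array(s["tool_pos"]); print(np.round(t,1),s["opening"])
m=(abs(P[...,0]-t[0])<40)&(abs(P[...,1]-t[1])<25)&(z>70); D=P[m]-t
for h in range(-100,0,5):
    k=(D[:,2]>h)&(D[:,2]<=h+5)
    if k.sum()>3: print(h,k.sum(),"x",np.round([D[k,0].min(),D[k,0].max()],1),"y",np.round([D[k,1].min(),D[k,1].max()],1))
E
```

```text
[471.5 108.2 165.9] 0.19667980196752638
-70 251 x [-12.2  12.8] y [ 5.4 11.3]
-65 365 x [-13.5  13.6] y [ 5.3 10.9]
-60 408 x [-13.5  13.7] y [ 5.  11.1]
-55 453 x [-13.5  13.7] y [ 5.3 11. ]
-50 517 x [-13.5  13.7] y [ 5.4 11.1]
-45 369 x [-13.5  13.6] y [ 5.5 11.3]
-40 891 x [-16.  10.] y [-12.3  11.3]
-35 533 x [-24.   28.3] y [ 0.3 13.4]
-30 2102 x [-31.7  32.8] y [-13.4  13.6]
-25 2885 x [-37.2  36.6] y [-11.8  14. ]
-20 5704 x [-39.8  40. ] y [-10.1  14.4]
-15 2930 x [-40.   39.9] y [-10.1  15.8]
-10 3180 x [-40.  40.] y [-9.6 17.5]
-5 4803 x [-40.  40.] y [-4.8 17.7]
```

View pics/w5.png

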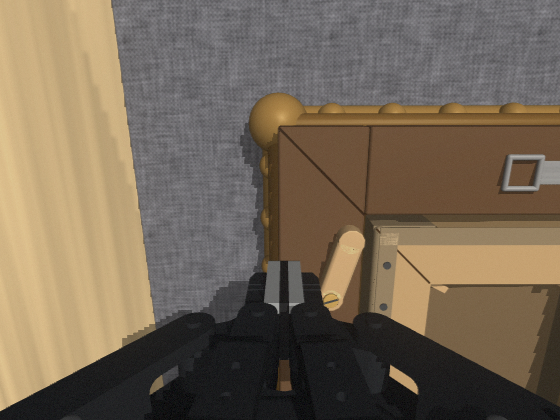

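Call:
{"api": "servo_tool", "payload": {"offset": [[0,0,0.02],[0,0,0.035],[0,0,0.038],[0.003,0.008,0.038],[0.007,0.016,0.038],[0.009,0.022,0.038],[0.009,0.028,0.038],[0.006,0.036,0.038],[0.002,0.044,0.038],[-0.004,0.05,0.038],[-0.01,0.054,0.038],[-0.01,0.054,0.038]], "rotation": [[0,0,0],[0,0,0],[0,0,0],[0,0,0],[0,0,0],[0,0,0],[0,0,0],[0,0,0],[0,0,0],[0,0,0],[0,0,0],[0,0,0]], "claw": [-1,-1,-1,-1,-1,-1,-1,-1,-1,-1,-1,-1]}}

```text
time: 12.25
tool_pos: [525.5, 96.5, 127.0]
orientation: [0.0, 0.714, 0.701, 0.0]
ft_force: [-0.4, -0.7, 0.8]
opening: 0.2
gripper_force: 0.0
```

Call:
{"api": "servo_tool", "payload": {"offset": [[0.01,0,0],[0.01,0,-0.03],[0.01,0,-0.07],[-0.02,0,-0.11],[-0.06,0,-0.15],[-0.09,0,-0.17],[-0.09,0,-0.17]], "rotation": [[0,0,0],[0,0,0],[0,0,0],[0,0,0],[0,0,0],[0,0,0],[0,0,0]], "claw": [-1,-1,-1,-1,-1,-1,-1]}}

```text
time: 12.95
tool_pos: [523.9, 5.2, 301.2]
orientation: [0.003, 0.714, 0.7, 0.002]
ft_force: [0.8, -0.3, -0.0]
opening: -0.1
gripper_force: 0.0
```

```bash
cat > look.py <<'E'
from h import *
c=cam("wrist"); P=c["P"]; z=P[...,2]
s=monitor.get_state(); t=np.array(s["tool_pos"]); print(np.round(t,1),np.round(s["ft_force"],1),s["time"])
a=-0.0175; F=np.array([[np.cos(a),np.sin(a)],[-np.sin(a),np.cos(a)]])
Q=(P[...,:2]-[512.9,17.5])@F.T   # frame axes, from gap_edge
for n,y0 in(("left",62),("right",-62)):
    m=(z>57)&(z<65)&(np.hypot(Q[...,0]+18,Q[...,1]-y0)<48); p=Q[m]
    if m.sum()>30:
        d=p[np.argmax(np.hypot(*(p-[-18,y0]).T))]-[-18,y0]; print(n,m.sum(),cv2.minAreaRect(p.astype(np.float32)),"tip dir",d,"angle",np.arctan2(d[0],abs(d[1])*np.sign(d[1]*y0)))
for lo,hi in((53,60),(96,106)):
    m=(abs(Q[...,0]-3)<16)&(abs(Q[...,1])<30)&(z>lo)&(z<hi)
    if m.sum()>30: print("gauge",m.sum(),np.median(z[m]),cv2.minAreaRect(Q[m].astype(np.float32)))
m=(abs(Q[...,1])<70)&(abs(Q[...,1])>28)&(z>15)&(z<35)&(abs(Q[...,0]-3)<8); print("gap floor x",np.percentile(Q[m][:,0],[2,98]) if m.sum() else None)
m=(Q[...,0]>6)&(Q[...,0]<12)&(abs(Q[...,1])<85)&(z>45)&(z<50.5); print("painting z",np.median(z[m]))
E
python3 look.py; python3 -c "
from h import *
save(cam('wrist'),'w6.png')"
```

```text
[523.6   6.6 298.8] [ 0.5  1.4 -0.3] 13.0
left 967 ((-7.738611698150635, 50.69940185546875), (54.59067153930664, 42.700103759765625), 57.11504364013672) tip dir [ 12.9155976  -45.52033406] angle 2.8651261810871875
right 541 ((-13.801630020141602, -53.83247375488281), (20.4165096282959, 74.78797912597656), 0.5478582382202148) tip dir [14.04860418 45.65741017] angle 2.8430903149321733
gauge 349 55.38782644511906 ((4.046201705932617, 0.3256950378417969), (43.78853988647461, 19.27309226989746), 88.9715347290039)
gauge 775 100.78949503806092 ((7.020914077758789, 0.16745376586914062), (34.17716979980469, 13.208357810974121), 89.2810287475586)
gap floor x [0.10240463 6.018353  ]
painting z 47.69260240802538
```

View pics/w6.png

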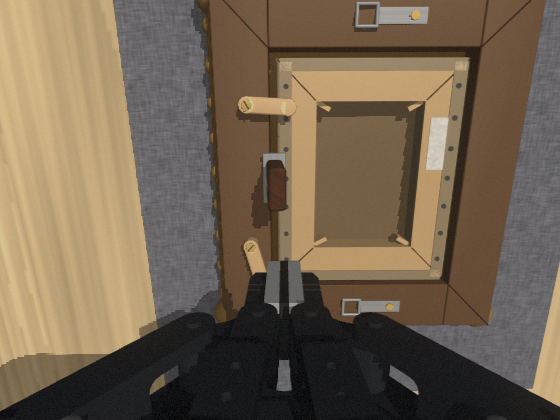

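Call:
{"api": "servo_tool", "payload": {"offset": [[-0.04,-0.03,0],[-0.079,-0.054,0],[-0.079,-0.054,0.04],[-0.079,-0.054,0.08],[-0.079,-0.054,0.12],[-0.079,-0.054,0.133],[-0.079,-0.054,0.133],[-0.079,-0.054,0.133]], "rotation": [[0,0,0],[0,0,0],[0,0,0],[0,0,0],[0,0,0],[0,0,0],[0,0,0],[0,0,0]], "claw": [-1,-1,-1,-1,-1,-1,-1,-1]}}

```text
time: 13.85
tool_pos: [468.6, -70.2, 165.3]
orientation: [0.0, 0.713, 0.701, 0.0]
ft_force: [0.7, 0.1, -0.1]
opening: -0.0
gripper_force: 0.0
```

Call:
{"api": "servo_tool", "payload": {"offset": [[-0.001,0,0.02],[-0.001,0,0.035],[-0.001,0,0.038],[-0.004,0.008,0.038],[-0.008,0.016,0.038],[-0.01,0.022,0.038],[-0.01,0.028,0.038],[-0.007,0.036,0.038],[-0.003,0.044,0.038],[0.003,0.05,0.038],[0.008,0.054,0.038],[0.008,0.054,0.038]], "rotation": [[0,0,0],[0,0,0],[0,0,0],[0,0,0],[0,0,0],[0,0,0],[0,0,0],[0,0,0],[0,0,0],[0,0,0],[0,0,0],[0,0,0]], "claw": [-1,-1,-1,-1,-1,-1,-1,-1,-1,-1,-1,-1]}}

```text
time: 15.05
tool_pos: [522.7, -62.9, 125.9]
orientation: [0.0, 0.713, 0.701, 0.0]
ft_force: [-0.1, 0.7, -0.5]
opening: 0.3
gripper_force: 0.0
```

Call:
{"api": "servo_tool", "payload": {"offset": [[-0.01,0,0],[-0.01,0,-0.03],[-0.01,0,-0.07],[-0.01,0,-0.11],[-0.01,0,-0.15],[-0.01,0,-0.17],[-0.01,0,-0.17]], "rotation": [[0,0,0],[0,0,0],[0,0,0],[0,0,0],[0,0,0],[0,0,0],[0,0,0]], "claw": [-1,-1,-1,-1,-1,-1,-1]}}

```text
time: 15.75
tool_pos: [522.4, -74.3, 299.6]
orientation: [0.002, 0.713, 0.701, 0.002]
ft_force: [0.5, 0.1, 0.4]
opening: 0.5
gripper_force: 0.0
```

```bash
sed -i 's/<48); p=Q\[m\]/<48)\&(abs(Q[...,1])>30); p=Q[m]/' look.py; cat >> look.py <<'E'
m=(abs(Q[...,0]-4)<12)&(abs(Q[...,1])<24)&(z>52.5)&(z<60)
for nm,m in(("shoulder",m),("griptop",(abs(Q[...,0]-6)<10)&(abs(Q[...,1])<19)&(z>98)&(z<105)),("rail",(Q[...,0]>-40)&(Q[...,0]<-4)&(abs(Q[...,1])<40)&(abs(z-50)<3))):
    A=np.c_[Q[m],np.ones(m.sum())]; k=np.linalg.lstsq(A,z[m],rcond=None)[0]; r=abs(A@k-z[m])<1.2; k=np.linalg.lstsq(A[r],z[m][r],rcond=None)[0]; print(nm,"slopes",k[:2],"z",np.median(z[m]),"x",np.median(Q[m][:,0]))
E
python3 look.py; python3 -c "
from h import *
save(cam('wrist'),'w7.png')"
```

```text
[522.  -74.2 297.2] [ 0.6  0.3 -0.7] 15.8
left 293 ((-0.26071929931640625, 55.01576614379883), (4.075833320617676, 43.856361389160156), 88.8519515991211) tip dir [39.69902551 -5.62883664] angle 1.7116452479916688
right 876 ((-1.0323486328125, -61.8927001953125), (13.754073143005371, 47.5804443359375), 89.35135650634766) tip dir [40.74293804 -1.34673081] angle 1.5377540199484854
gauge 357 55.48058494964346 ((3.5984973907470703, 0.3309955596923828), (19.09044075012207, 43.094139099121094), 0.9727667570114136)
gauge 1018 100.8357751142795 ((6.856588840484619, -0.10384178161621094), (13.86270809173584, 33.41496658325195), 0.10511022806167603)
gap floor x [-0.06990936  5.84805279]
painting z 47.831262164979705
shoulder slopes [-0.05885944 -0.00240779] z 55.47481791497651 x -3.462625483180066
griptop slopes [-0.06369139  0.0012472 ] z 100.85382125580043 x 6.897843482985618
rail slopes [0.00039819 0.00130194] z 49.59702819770342 x -22.57005213263771
```

View pics/w7.png

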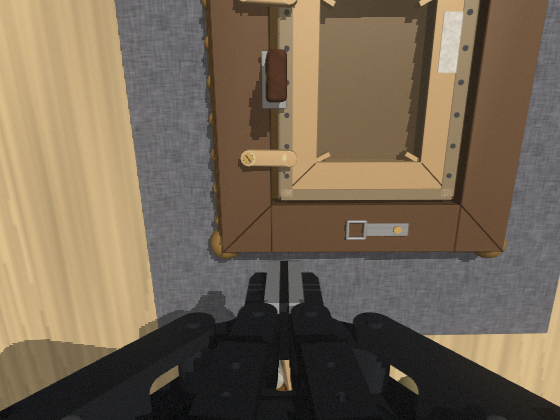

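Call:
{"api": "servo_tool", "payload": {"offset": [[-0.04,0,0],[-0.04,0,-0.02],[0.0,0,-0.03],[0.04,-0.02,-0.03],[0.06,-0.02,-0.03],[0.06,-0.02,-0.03],[0.06,-0.02,-0.03],[0.06,-0.02,-0.03]], "rotation": [[0,0,0],[0,0,0],[0,0,0],[0,0,0],[0,0,0],[0,0,0],[0,0,0],[0,0,0]], "claw": [-1,-1,-1,-1,-1,-1,-1,-1]}}

```text
time: 16.65
tool_pos: [503.0, -13.9, 325.0]
orientation: [-0.0, 0.713, 0.701, -0.0]
ft_force: [0.3, 0.3, 0.1]
opening: 0.0
gripper_force: 0.0
```

```bash
python3 look.py; python3 look.py | grep -E "gauge|slopes"
```

```text
[503.1 -14.  325.2] [-0.2 -0.6  0.3] 16.7
left 870 ((-1.1862430572509766, 60.99296188354492), (14.078150749206543, 47.696006774902344), 87.17222595214844) tip dir [40.63889381 -2.05861295] angle 1.6214092894951027
right 670 ((-0.7333621978759766, -61.97947692871094), (14.44927978515625, 46.335811614990234), 89.68670654296875) tip dir [40.42578053 -1.64533771] angle 1.5301185689761907
gauge 324 55.50513346312778 ((3.936107635498047, 0.06400108337402344), (19.337421417236328, 43.406742095947266), 0.16544209420681)
gauge 703 100.85857913656037 ((7.218308925628662, 0.4543895721435547), (13.845833778381348, 33.30194091796875), 0.18090540170669556)
gap floor x [0.90482409 6.32578275]
painting z 47.64893682099034
shoulder slopes [-0.06213517  0.00295779] z 55.50513346312778 x -2.965439110904132
griptop slopes [-0.03987068 -0.0030554 ] z 100.86866276796451 x 6.773796490503134
rail slopes [-0.00138549  0.00021785] z 49.52514266416597 x -22.66998927106489
gauge 321 55.457917395235654 ((4.032867908477783, -0.10840225219726562), (19.325241088867188, 43.50276184082031), 0.03762566298246384)
gauge 697 100.9059149495655 ((6.663780212402344, 0.4487590789794922), (13.758030891418457, 33.211219787597656), 0.9539527893066406)
shoulder slopes [-0.07355147  0.00079236] z 55.457917395235654 x -2.8398008382929345
griptop slopes [-0.03916204 -0.00702577] z 100.90804050483456 x 6.844582454667963
rail slopes [0.0024055  0.00140143] z 49.568289064924585 x -22.54524658821693
```

```bash
python3 -c "
from station import bot
print(bot.job_done())"
```

```text
the job is handed in; nothing more can be done
None
```

I handed the job in with the gauge standing seated in the gap and released, leaning about 0.06 rad (limit 0.1), the gap about 6 mm, and the buttons at about 1.62 rad (left) and 1.53 rad (right); hand-in returned no verdict.

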